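# Let the dowel into the offcut bin and close its lid softly

## Robot

A 6-joint arm with a two-finger parallel gripper is mounted at the origin on a cart in front of the work surface, level with it; the furniture and walls round the work are solid. World frame = base frame: x ahead of the robot, y to its left, z up, the work surface at z = 0. Lengths are in m, angles in rad, forces in N, time in s.
With the tool pointing down it reaches from about 0.3 to 0.75 m from the base axis. Payload 8.5 kg.
Tool frame: the origin (TCP) lies between the finger pads; the fingertips stand 22 mm ahead of it and the grasp point (between the pads) lies 3 mm ahead of it; z points along the fingers, y is the line along which they close (so a half turn about z gives the same grasp; the last joint's range is limited). The gripper opens to 88 mm and grips with 3 to 60 N. Pads are 18 mm wide; open, the fingers measure 123 mm over their backs; the gripper's body (75 mm by 187 mm) begins 45 mm behind the grasp point.
Start: joints at [1.077, 0.381, 1.297, -0, 1.464, -0.215], TCP at [0.151, 0.529, 0.261] pointing down, gripper open.
Joint ranges: [-3.11, 3.11], [-0.89, 2.33], [0.22, 2.48], [-1.42, 4.56], [0.17, 2.85], [-2.88, 2.88]. Speed limits (rad/s): [2.39, 2.39, 3.14, 3.14, 3.14, 3.14].

## Interface

Orientations are given as [roll, pitch, yaw] about the fixed x, y, z axes, in that order (R = Rz(yaw) Ry(pitch) Rx(roll)).
In Python, from cell import * gives the robot as it stands.
- The arm moves only by the tool apply_moves, never from a script. Its argument "increments" is a list that holds one entry, the list of rows, each a list of 7 numbers: the turn, a rotation vector about the tool's x, y, z normalised to -1 to 1, where 1 is 0.1 rad, then the shift along the tool's x, y, z normalised to -1 to 1, where 1 is 2 cm, then the opening, from 0 (shut) to 1 (fully open). In form: [[[wx, wy, wz, dx, dy, dz, gripper], ...]]. A call has 1 to 5 rows; each row shifts and turns the commanded pose from where the row before left it, along the tool's axes as they then stand; what a row does not reach is not made up. A row lasts 1/8 s, in which the tool goes at most 62.5 mm and 10.7 degrees, less where a joint would pass 70% of its speed; a pose out of reach is approached as far as the arm can. A call with a number of a shift or a turn outside -1 to 1 is refused whole. A call with a gripper value outside its range is refused whole. The fingers move at their own pace and stop on an object; "force" is the grip in N (left out, the last holds). Time passes only in rows, so rows that do not move let the fingers close. It gives the time, the measured TCP pose, the force, the opening and the grip force at its end, in the units of the state.
- sense(): the state, without advancing time (a new reading comes with each control period).
- camera(name): name is "scene" or "top" or "wrist"; returns a dict with "pixels" (384x512x3 uint8, red, green, blue), "camera_matrix" (3x3 intrinsics, pixels), "rvec" (rotation vector, rad) and "tvec" (3), from world to camera coordinates, as OpenCV has them. Camera axes: x right, y down, z forward; pixel columns grow to the right and rows downward; lengths in m; the calibration is good to about 2 mm. The wrist camera is an equidistant fisheye: a pixel r from the principal point sees the ray r / f radians off the axis. A picture is of the moment at which its call begins. There is no depth.
- job_done(): hands the job in; it is judged then, once.
The state is a dict: "time_s": time; "joints": joint angles; "qd": joint speeds; "joint_efforts": joint torques, N m; "eef_pos": TCP position; "tcp_rot": TCP orientation; "wrist_force": force on the tool from outside, world axes, zero at the start; "wrist_torque": the same for the moment, N m; "opening": finger opening in m; "finger_force": force on a finger pad.
Only numpy, scipy, OpenCV 4.12 (cv2) and the standard library are available. Lean on these libraries where they do the work, as an engineer would, in place of code of your own. Each camera call takes 0.05 s, during which the arm holds its last target. There are 200 camera calls.

## Task

Press the red lever pad of the green offcut bin all the way down so that its yellow lid swings up and the dowel waiting on the chute rolls in, and keep it open until the dowel lies in the bin. Then ease the lever back up, taking two seconds or more, so that the lid goes fully shut without slamming, and take the hand away. Do not force the lever against its stop. Work only by pressing the lever: do not touch the lid or the dowel, do not pick anything up, and leave the other things where they are.

Things in the scene. Friction and masses are not known exactly. Their poses are not given: they have to be found in the camera images.
- offcut_bin: green steel bin, 140 (x) x 160 (y) x 120 mm high, fixed on a plywood plinth 12 to 60 mm high; origin at the centre of its underside (the plinth's top), z up. Lever on its front (-x). A 17-degree aluminium chute comes down to its left (+y) rim from y = +185, z = 185 mm. Position, height and yaw vary; lever, lid and chute go with it. The lid hinges along its right rim (y = -80, z = 125 mm).
- lever_pad (a point): centre of the top of the lever's red pad, 36 (bin's x) x 46 mm (y), 13 mm thick; at rest 202 mm in front (-x) of the bin's centre and 120 mm above its underside, its front edge tipped up 0.175 rad. It moves with the lever, 0.12 m from the pivot (bin frame x = -85, z = 90 mm): about 42 mm straight down over the full stroke, shifting 3 mm at most sideways. 60 mm free on either side.
- lever: the lever: steel arm 16 mm wide and 7 mm thick with the red pad on its end; origin on its pivot, axes as the bin's when at rest. Pressing on past its stop builds force quickly.
- lever_pivot (a joint): angle of the lever: 0 at rest (up), grows as the pad is pressed down, stop at 0.36 rad. The lid's weight and a return spring push it back up: pressing takes about 4 to 8 N at the pad, all the way; the stop is a rubber buffer. It does not latch; let go, it flies up and the lid slams.
- lid_hinge (a joint): angle of the lid: 0 shut, grows as it opens, 1.03 rad at the lever's stop; always 2.86 times the lever's angle. Let go, it falls at many rad/s.
- lid: yellow lid, a cover 146 x 164 mm and 42 mm high; origin on its hinge line at the right rim of the bin, its y to the free edge. Shut, its free left wall (down to the rim) holds back the dowel. Open, it stands up to about 0.3 m above the bin's underside.
- dowel: pale wooden dowel offcut, 30 mm diameter, 80 mm long, about 50 g, lying along the bin's x on the chute against the lid; it turns as it rolls. It starts to roll by itself once the lid has risen 0.1 to 0.2 rad and then lies in the bin within about a second.
- dowel_center (a point): middle of the dowel; at the start about 144 mm above the bin's underside and 101 mm to the left (+y) of the bin's centre. In the bin it lies 15 to 60 mm above the bin's underside.
- tape_measure: yellow and black tape measure, 38 x 83 x 64 mm high, loose near the front edge of the bench, just right of the vise; origin under its centre. Leave alone.
- torch: black torch, 34 x 120 x 34 mm, loose near the front edge of the bench, farther right; origin under its centre. Leave alone.
- screw_jar: jar with pale lid, 72 mm diameter, 96 mm high, loose near the bench's front left corner, left of the vise; origin under its centre. Leave alone.
- screwdriver_stubby: stubby screwdriver with green handle, 35 x 106 x 30 mm, loose on the bench right of the lever, before the saw; origin under its centre. Leave alone.
Things that resemble listed ones, but are neither listed nor needed, are in the scene too. Several things have the shape of the dowel; the one meant has the colours described above.

How it is judged:
By the outcome, as a careful person would: the job done as asked, in the order asked, and still so for the second after the job is handed in, with the robot touching nothing.
It also fails if it takes over 45 s, if anything falls off the work surface, if the arm or the gripper's body presses on something with over 40 N, if the wrist force passes 120 N, or if a joint passes its speed limit or range.

## Working session

There is one attempt and no reset: what is moved stays moved. The work goes in short steps, Python scripts to look and compute and a tool call to move; the robot and the scene stay as the last step left them, time stands still between calls to the robot, and variables do not carry over. Pictures are saved under pics/ and viewed, at most 10 in all, crops included, and the job is handed in when it is done.

Besides the shell and the picture viewer there is one more tool, called after "Request:" in YAML: its name, and indented under it one key for each argument. apply_moves: Moves the arm, as the interface text tells. Its arguments: {"type":"object","properties":{"increments":{"type":"array","items":{"type":"array","items":{"type":"array","items":{"type":"number","minimum":-1,"maximum":1}}}},"force":{"type":"number"}},"required":["increments"]}

```bash
mkdir -p pics
python3 - <<'E'
from cell import *
import cv2,pickle
s=sense();print(s)
d={}
for n in("scene","top"):
    c=camera(n);d[n]=c;cv2.imwrite(f"pics/{n}0.png",cv2.resize(c["pixels"][:,:,::-1],(768,576)))
    print(n,c["camera_matrix"].tolist(),c["rvec"],c["tvec"])
pickle.dump(d,open("c0.pkl","wb"))
E
```

```text
{'time_s': 0.0, 'joints': array([ 1.07671803e+00,  3.81201757e-01,  1.29822502e+00,  1.74312372e-05,
        1.46359812e+00, -2.15289010e-01]), 'qd': array([ 0.00030588,  0.00103958, -0.00052312, -0.00148411,  0.00050126,
       -0.00052139]), 'joint_efforts': array([ 1.70869713e-03, -4.37936568e+01, -2.24551570e+01,  7.14165042e-02,
        3.53595894e-02, -8.09936250e-05]), 'eef_pos': array([0.15123325, 0.52855307, 0.26014671]), 'tcp_rot': array([-3.14019717e+00, -3.22899756e-04,  2.86280126e+00]), 'wrist_force': array([-0.42975858,  0.80581821, -0.13460115]), 'wrist_torque': array([ 0.00777992, -0.03550311,  0.02649203]), 'finger_force': 0.0, 'opening': 0.08833630278269906}
scene [[447.3581644061447, 0.0, 253.5674522979486], [0.0, 447.3581644061447, 189.48315342347263], [0.0, 0.0, 1.0]] [ 2.09012191 -1.21034576  0.49205756] [-0.2381285   0.50439067  1.04123688]
top [[398.7644821251077, 0.0, 253.3097445053008], [0.0, 398.7644821251077, 191.40768999266996], [0.0, 0.0, 1.0]] [ 2.1504211  -2.18039132  0.15408904] [0.06757676 0.62744079 1.09525907]
```

View pics/scene0.png

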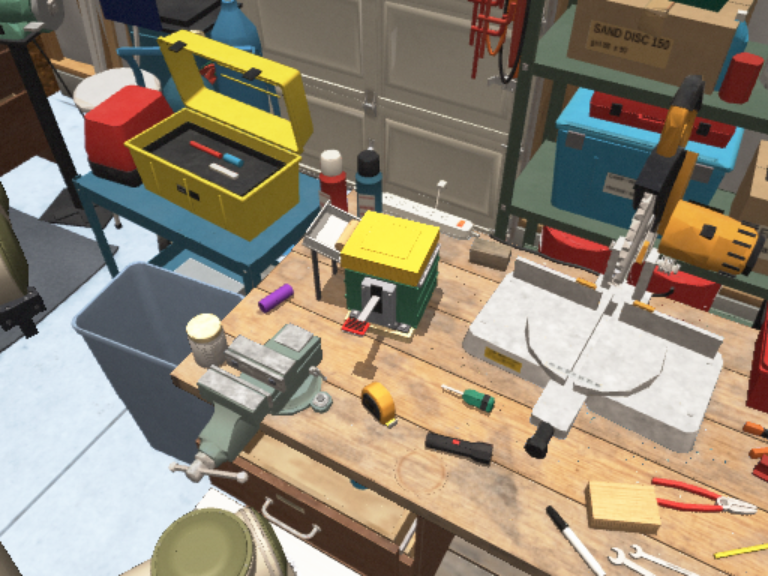

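View pics/top0.png

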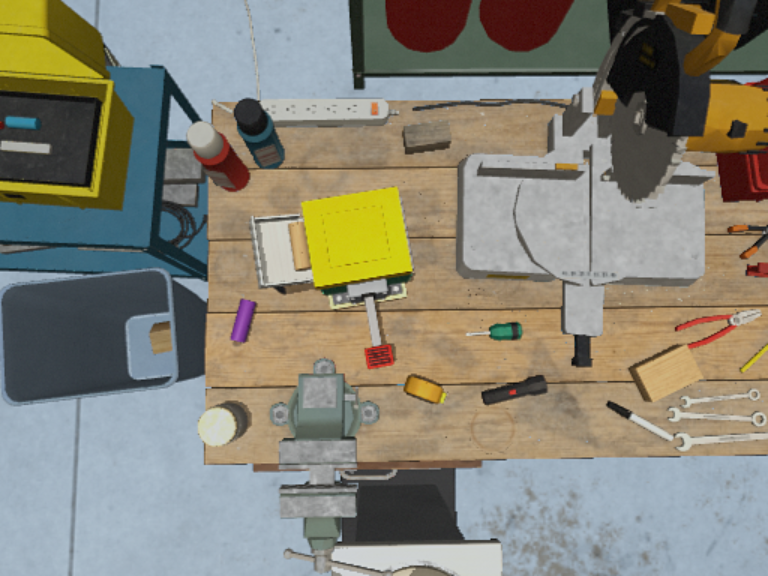

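The top view shows the lever's red pad at (378,356), the pale dowel on the chute at (299,246) and the yellow lid at (355,237). In the scene view the pad is at (355,325). 

Could be mistaken:
- **For the pad:** the red bottle at top (220,160) and the pliers at (715,330).
- **For the dowel:** the purple cylinder at (243,320), the wood in the tub at (160,337) and the white piece at (25,147).

I choose the red pad on the steel arm of the green bin.

```bash
cat > h.py <<'E'
import cv2,numpy as np,pickle
def P(c):
    R=cv2.Rodrigues(np.array(c["rvec"]))[0];t=np.array(c["tvec"]).reshape(3);return np.array(c["camera_matrix"]),R,t
def ray(c,uv):
    K,R,t=P(c);d=R.T@np.linalg.inv(K)@[*uv,1];return -R.T@t,d
def plane(c,uv,z):
    o,d=ray(c,uv);return o+d*(z-o[2])/d[2]
def proj(c,p):
    K,R,t=P(c);q=K@(R@p+t);return q[:2]/q[2]
def tri(a,u,b,v):
    M=[];
    for c,x in((a,u),(b,v)):
        K,R,t=P(c);M.append(K@np.c_[R,t])
    X=cv2.triangulatePoints(M[0],M[1],np.float64(u).reshape(2,1),np.float64(v).reshape(2,1)).ravel();return X[:3]/X[3]
def mask(im,lo,hi,box):
    h=cv2.cvtColor(im,cv2.COLOR_RGB2HSV);m=cv2.inRange(h,lo,hi)
    x0,y0,x1,y1=box;o=np.zeros_like(m);o[y0:y1,x0:x1]=m[y0:y1,x0:x1];return o
def red(im,box):return mask(im,(0,150,90),(8,255,255),box)|mask(im,(174,150,90),(180,255,255),box)
E
python3 - <<'E'
from h import *
d=pickle.load(open("c0.pkl","rb"));T,S=d["top"],d["scene"]
def cen(m):
    c=max(cv2.findContours(cv2.morphologyEx(m,cv2.MORPH_CLOSE,np.ones((3,3))),0,2)[0],key=cv2.contourArea);r=cv2.minAreaRect(c);return r,cv2.boxPoints(r)
rt,bt=cen(red(T["pixels"],(230,220,275,255)));rs,bs=cen(red(S["pixels"],(220,200,265,230)))
print(rt,bt.tolist(),rs,bs.tolist())
pad=tri(T,rt[0],S,rs[0]);print("pad",pad)
yb=(230-40,115,285,200)
ry,by=cen(mask(T["pixels"],(25,150,120),(35,255,255),yb));print("lid",ry)
for z in(.19,.21):print([plane(T,p,z).round(3).tolist() for p in by])
print([plane(T,p,pad[2]).round(3).tolist() for p in bt])
a=T["pixels"][100:260,150:310];b=S["pixels"][120:250,190:310]
cv2.imwrite("pics/crop.png",np.hstack([cv2.resize(a,(400,400)),cv2.resize(b,(400,400))])[:,:,::-1])
E
```

```text
((252.36489868164062, 237.18919372558594), (13.97391414642334, 18.08388900756836), 80.53767395019531) [[242.29733276367188, 231.78378295898438], [260.1351623535156, 228.81082153320312], [262.4324645996094, 242.5946044921875], [244.59463500976562, 245.56756591796875]] ((236.8211212158203, 217.09632873535156), (16.95352554321289, 8.907784461975098), 16.699243545532227) [[227.4220428466797, 218.92660522460938], [229.98167419433594, 210.39450073242188], [246.22019958496094, 215.26605224609375], [243.6605682373047, 223.79815673828125]]
pad [0.49762772 0.06554707 0.13679004]
lid ((237.04054260253906, 157.24325561523438), (57.375244140625, 66.08838653564453), 80.53767395019531)
[[0.755, 0.194, 0.19], [0.781, 0.03, 0.19], [0.637, 0.009, 0.19], [0.612, 0.17, 0.19]]
[[0.749, 0.191, 0.21], [0.775, 0.031, 0.21], [0.634, 0.011, 0.21], [0.609, 0.168, 0.21]]
[[0.512, 0.09, 0.137], [0.519, 0.045, 0.137], [0.484, 0.039, 0.137], [0.477, 0.085, 0.137]]
```

View pics/crop.png

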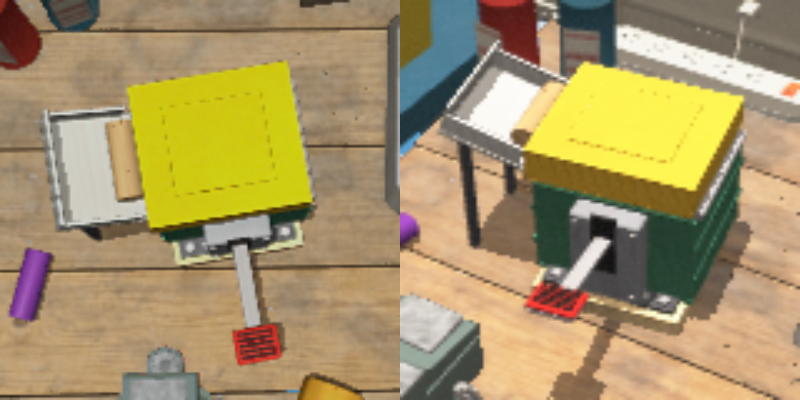

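Pad at about (0.498, 0.066, 0.137) and bin yaw about 0.165. The crop confirms the red pad on the bin's steel arm at (258,343), the dowel at (125,158), and free space around the pad. I turn the tool to the bin's yaw, close the fingers, then go above the pad.

Request:
apply_moves:
  increments:
    - [[0, 0, -0.88, 0, 0, 0, 0], [0, 0, -0.88, 0, 0, 0, 0], [0, 0, -0.88, 0, 0, 0, 0], [0, 0, -0.88, 0, 0, 0, 0], [0, 0, -0.88, 0, 0, 0, 0]]
  force: 10

```text
time_s: 0.72
eef_pos: [0.1513, 0.5286, 0.2604]
tcp_rot: [-3.141, -0.001, -2.977]
wrist_force: [-0.6, -0.0, -0.5]
opening: 0.0402
finger_force: 0.0
```

Request:
apply_moves:
  increments:
    - [[0, 0, 0, -0.5, -1, 0, 0], [0, 0, 0, -0.5, -1, 0, 0], [0, 0, 0, -0.5, -1, 0, 0], [0, 0, 0, -0.5, -1, 0, 0], [0, 0, 0, -0.5, -1, 0, 0]]

```text
time_s: 1.35
eef_pos: [0.217, 0.4373, 0.2605]
tcp_rot: [-3.141, -0.001, -2.98]
wrist_force: [-0.8, 0.9, -0.3]
opening: 0.0007
finger_force: 0.0
```

Request:
apply_moves:
  increments:
    - [[0, 0, 0, -0.5, -1, 0, 0], [0, 0, 0, -0.5, -1, 0, 0], [0, 0, 0, -0.5, -1, 0, 0], [0, 0, 0, -0.5, -1, 0, 0], [0, 0, 0, -0.5, -1, 0, 0]]

```text
time_s: 1.98
eef_pos: [0.2824, 0.3467, 0.2605]
tcp_rot: [-3.141, -0.001, -2.98]
wrist_force: [0.0, 1.5, 0.2]
opening: 0.0006
finger_force: 0.0
```

Request:
apply_moves:
  increments:
    - [[0, 0, 0, -0.5, -1, 0, 0], [0, 0, 0, -0.5, -1, 0, 0], [0, 0, 0, -0.5, -1, 0, 0], [0, 0, 0, -0.5, -1, 0, 0], [0, 0, 0, -0.5, -1, 0, 0]]

```text
time_s: 2.6
eef_pos: [0.3478, 0.256, 0.2605]
tcp_rot: [-3.142, -0.001, -2.98]
wrist_force: [-0.3, 0.6, 0.1]
opening: 0.0005
finger_force: 0.0
```

Request:
apply_moves:
  increments:
    - [[0, 0, 0, -0.5, -1, 0, 0], [0, 0, 0, -0.5, -1, 0, 0], [0, 0, 0, -0.5, -1, 0, 0], [0, 0, 0, -0.5, -1, 0, 0], [0, 0, 0, -0.5, -1, 0, 0]]

```text
time_s: 3.22
eef_pos: [0.4132, 0.1654, 0.2605]
tcp_rot: [3.142, -0.001, -2.98]
wrist_force: [0.5, 0.2, 0.7]
opening: 0.0006
finger_force: 0.0
```

Request:
apply_moves:
  increments:
    - [[0, 0, 0, -0.68, -1, 0, 0], [0, 0, 0, -0.68, -1, 0, 0], [0, 0, 0, -0.68, -1, 0, 0], [0, 0, 0, -0.68, -1, 0, 0], [0, 0, 0, -0.68, -1, 0, 0]]

```text
time_s: 3.85
eef_pos: [0.4969, 0.0773, 0.2606]
tcp_rot: [3.142, -0.0, -2.98]
wrist_force: [-0.3, 0.8, -0.3]
opening: 0.0006
finger_force: 0.0
```

Request:
apply_moves:
  increments:
    - [[0, 0, 0, 0, -0.6, 0, 0], [0, 0, 0, 0, 0, 1, 0], [0, 0, 0, 0, 0, 1, 0], [0, 0, 0, 0, 0, 1, 0], [0, 0, 0, 0, 0, 0, 0]]

```text
time_s: 4.47
eef_pos: [0.4973, 0.0664, 0.1999]
tcp_rot: [3.141, -0.003, -2.98]
wrist_force: [0.2, 0.4, 0.4]
opening: 0.0004
finger_force: 0.0
```

Run:
```python
from cell import *
import cv2,numpy as np
s=sense();print(s["time_s"],s["eef_pos"],s["wrist_force"])
a=camera("scene")["pixels"][60:260,150:350];b=camera("top")["pixels"][120:270,180:330];w=camera("wrist")["pixels"]
cv2.imwrite("pics/c1.png",np.hstack([cv2.resize(a,(400,400)),cv2.resize(b,(400,400))])[:,:,::-1])
```

```text
4.475 [0.49731182 0.06636289 0.19990892] [0.16858828 0.41147564 0.38181376]
```

View pics/c1.png

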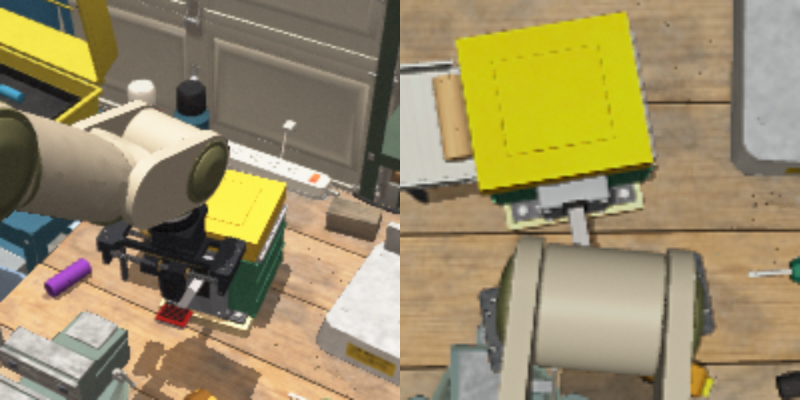

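The closed fingers stand over the red pad (scene crop (172,315)), the lid is shut and the dowel is still on the chute at (452,118). Now down until contact.

Request:
apply_moves:
  increments:
    - [[0, 0, 0, 0, 0, 0.8, 0], [0, 0, 0, 0, 0, 0.6, 0], [0, 0, 0, 0, 0, 0.2, 0], [0, 0, 0, 0, 0, 0.15, 0], [0, 0, 0, 0, 0, 0.1, 0]]

```text
time_s: 5.25
eef_pos: [0.4982, 0.0664, 0.164]
tcp_rot: [-3.141, 0.001, -2.98]
wrist_force: [-2.0, -0.3, 7.6]
opening: 0.0008
finger_force: 3.6
```

Contact (7.6 N) at TCP z about 0.165, so the stop should be near 0.122. I press on.

Request:
apply_moves:
  increments:
    - [[0, 0, 0, 0, 0, 0.25, 0], [0, 0, 0, 0, 0, 0.25, 0], [0, 0, 0, 0, 0, 0.3, 0], [0, 0, 0, 0, 0, 0.3, 0], [0, 0, 0, 0, 0, 0.3, 0]]

```text
time_s: 5.88
eef_pos: [0.4974, 0.0663, 0.1361]
tcp_rot: [-3.141, -0.001, -2.98]
wrist_force: [-6.4, -1.0, 7.4]
opening: 0.0003
finger_force: 3.7
```

Request:
apply_moves:
  increments:
    - [[0, 0, 0, 0, 0, 0.15, 0], [0, 0, 0, 0, 0, 0.1, 0], [0, 0, 0, 0, 0, 0.1, 0], [0, 0, 0, 0, 0, 0, 0]]

```text
time_s: 6.38
eef_pos: [0.4976, 0.0663, 0.129]
tcp_rot: [-3.142, -0.001, -2.98]
wrist_force: [-4.5, -1.6, 4.4]
opening: 0.0004
finger_force: 2.7
```

Request:
apply_moves:
  increments:
    - [[0, 0, 0, 0, 0, 0.1, 0], [0, 0, 0, 0, 0, 0.1, 0], [0, 0, 0, 0, 0, 0, 0]]

```text
time_s: 6.75
eef_pos: [0.4979, 0.0664, 0.1249]
tcp_rot: [3.142, -0.0, -2.98]
wrist_force: [-3.7, -1.3, 4.8]
opening: 0.0007
finger_force: 2.5
```

Request:
apply_moves:
  increments:
    - [[0, 0, 0, 0, 0, 0.05, 0], [0, 0, 0, 0, 0, 0, 0]]

```text
time_s: 7.0
eef_pos: [0.498, 0.0664, 0.1238]
tcp_rot: [-3.142, -0.0, -2.98]
wrist_force: [-4.5, -1.5, 3.6]
opening: 0.0002
finger_force: 2.4
```

Run:
```python
from cell import *
import cv2,numpy as np
s=sense();print(s["time_s"],s["eef_pos"],s["wrist_force"])
a=camera("scene")["pixels"][60:260,150:350];b=camera("top")["pixels"][120:270,180:330]
cv2.imwrite("pics/c2.png",np.hstack([cv2.resize(a,(400,400)),cv2.resize(b,(400,400))])[:,:,::-1])
```

```text
7.0 [0.4979775  0.06637106 0.12379791] [-4.48827582 -1.49921338  3.56854051]
```

View pics/c2.png

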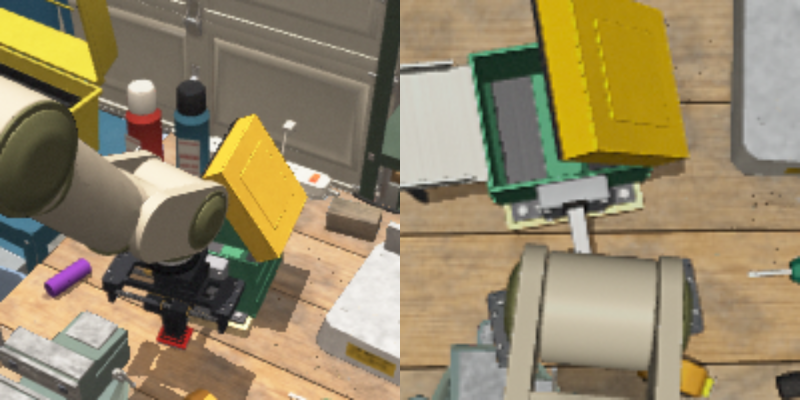

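The lid stands well open and the chute is empty, so the dowel has gone in and presumably lies under the lid on the right. The stop isn't felt yet, so I go on in 1 mm steps.

Request:
apply_moves:
  increments:
    - [[0, 0, 0, 0, 0, 0.05, 0], [0, 0, 0, 0, 0, 0, 0]]

```text
time_s: 7.35
eef_pos: [0.4981, 0.0664, 0.1227]
tcp_rot: [3.142, -0.0, -2.98]
wrist_force: [-3.6, -1.9, 4.6]
opening: 0.0006
finger_force: 2.4
```

Request:
apply_moves:
  increments:
    - [[0, 0, 0, 0, 0, 0.05, 0], [0, 0, 0, 0, 0, 0, 0]]

```text
time_s: 7.6
eef_pos: [0.4981, 0.0664, 0.1219]
tcp_rot: [-3.142, 0.0, -2.98]
wrist_force: [-4.6, -1.1, 6.2]
opening: 0.0003
finger_force: 3.2
```

Request:
apply_moves:
  increments:
    - [[0, 0, 0, 0, 0, 0.05, 0], [0, 0, 0, 0, 0, 0, 0]]

```text
time_s: 7.85
eef_pos: [0.4981, 0.0664, 0.1216]
tcp_rot: [-3.141, 0.001, -2.98]
wrist_force: [-7.1, -0.5, 12.9]
opening: 0.0004
finger_force: 7.2
```

The force rose to 13 N and motion stalled: that is the stop. I hold there and check for the dowel.

Request:
apply_moves:
  increments:
    - [[0, 0, 0, 0, 0, -0.02, 0], [0, 0, 0, 0, 0, 0, 0], [0, 0, 0, 0, 0, 0, 0], [0, 0, 0, 0, 0, 0, 0], [0, 0, 0, 0, 0, 0, 0]]

```text
time_s: 8.48
eef_pos: [0.4981, 0.0664, 0.1217]
tcp_rot: [-3.141, 0.001, -2.98]
wrist_force: [-6.2, -0.6, 10.1]
opening: 0.0005
finger_force: 5.6
```

Run:
```python
from cell import *
import cv2,numpy as np
w=camera("wrist")["pixels"];b=camera("top")["pixels"][120:220,180:300]
cv2.imwrite("pics/c3.png",np.hstack([cv2.resize(w,(400,300)),cv2.resize(b,(360,300),interpolation=2)])[:,:,::-1])
```

```text
(no output)
```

View pics/c3.png

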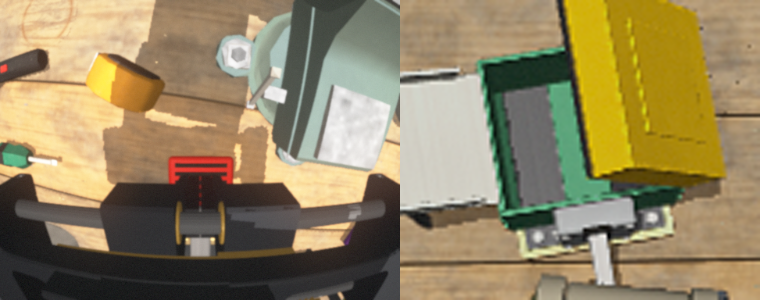

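The wrist view shows the fingertips centred on the pad at (200,170). The top view shows the chute and the bin's visible left half empty, so the dowel lies in the bin under the lid. Easing up slowly.

Request:
apply_moves:
  increments:
    - [[0, 0, 0, 0, 0, -0.06, 0], [0, 0, 0, 0, 0, -0.07, 0], [0, 0, 0, 0, 0, -0.07, 0], [0, 0, 0, 0, 0, -0.07, 0], [0, 0, 0, 0, 0, -0.07, 0]]

```text
time_s: 9.2
eef_pos: [0.4981, 0.0664, 0.1281]
tcp_rot: [3.142, -0.0, -2.98]
wrist_force: [-4.4, -0.9, 5.3]
opening: 0.0004
finger_force: 2.5
```

Request:
apply_moves:
  increments:
    - [[0, 0, 0, 0, 0, -0.07, 0], [0, 0, 0, 0, 0, -0.07, 0], [0, 0, 0, 0, 0, -0.07, 0], [0, 0, 0, 0, 0, -0.07, 0], [0, 0, 0, 0, 0, -0.07, 0]]

```text
time_s: 9.82
eef_pos: [0.4981, 0.0664, 0.1351]
tcp_rot: [-3.142, 0.0, -2.98]
wrist_force: [-4.4, -1.1, 5.5]
opening: 0.0006
finger_force: 2.9
```

Request:
apply_moves:
  increments:
    - [[0, 0, 0, 0, 0, -0.07, 0], [0, 0, 0, 0, 0, -0.07, 0], [0, 0, 0, 0, 0, -0.07, 0], [0, 0, 0, 0, 0, -0.07, 0], [0, 0, 0, 0, 0, -0.07, 0]]

```text
time_s: 10.45
eef_pos: [0.4983, 0.0664, 0.1423]
tcp_rot: [-3.142, 0.001, -2.98]
wrist_force: [-3.3, -0.2, 5.4]
opening: 0.0003
finger_force: 2.8
```

Request:
apply_moves:
  increments:
    - [[0, 0, 0, 0, 0, -0.07, 0], [0, 0, 0, 0, 0, -0.07, 0], [0, 0, 0, 0, 0, -0.07, 0], [0, 0, 0, 0, 0, -0.07, 0], [0, 0, 0, 0, 0, -0.07, 0]]

```text
time_s: 11.08
eef_pos: [0.499, 0.0665, 0.1495]
tcp_rot: [-3.141, 0.003, -2.981]
wrist_force: [-0.6, 0.9, 5.4]
opening: 0.0004
finger_force: 2.7
```

Request:
apply_moves:
  increments:
    - [[0, 0, 0, 0, 0, -0.06, 0], [0, 0, 0, 0, 0, -0.06, 0], [0, 0, 0, 0, 0, -0.06, 0], [0, 0, 0, 0, 0, -0.06, 0], [0, 0, 0, 0, 0, -0.06, 0]]

```text
time_s: 11.7
eef_pos: [0.4998, 0.0666, 0.1558]
tcp_rot: [-3.141, 0.005, -2.981]
wrist_force: [2.8, 1.8, 6.0]
opening: 0.0001
finger_force: 2.7
```

Request:
apply_moves:
  increments:
    - [[0, 0, 0, 0, 0, -0.05, 0], [0, 0, 0, 0, 0, -0.05, 0], [0, 0, 0, 0, 0, -0.05, 0], [0, 0, 0, 0, 0, -0.05, 0], [0, 0, 0, 0, 0, -0.05, 0]]

```text
time_s: 12.32
eef_pos: [0.4984, 0.0663, 0.1602]
tcp_rot: [-3.141, 0.001, -2.981]
wrist_force: [4.5, 1.0, 3.8]
opening: 0.0006
finger_force: 2.6
```

Request:
apply_moves:
  increments:
    - [[0, 0, 0, 0, 0, -0.04, 0], [0, 0, 0, 0, 0, -0.04, 0], [0, 0, 0, 0, 0, -0.04, 0], [0, 0, 0, 0, 0, -0.04, 0], [0, 0, 0, 0, 0, -0.04, 0]]

```text
time_s: 12.95
eef_pos: [0.4981, 0.0664, 0.164]
tcp_rot: [-3.142, 0.0, -2.98]
wrist_force: [6.0, 0.5, 4.4]
opening: 0.0005
finger_force: 2.6
```

Request:
apply_moves:
  increments:
    - [[0, 0, 0, 0, 0, -0.04, 0], [0, 0, 0, 0, 0, -0.04, 0], [0, 0, 0, 0, 0, -0.04, 0], [0, 0, 0, 0, 0, -0.04, 0], [0, 0, 0, 0, 0, -0.04, 0]]

```text
time_s: 13.58
eef_pos: [0.4979, 0.0664, 0.1678]
tcp_rot: [3.141, -0.001, -2.98]
wrist_force: [-0.4, -0.4, -0.0]
opening: 0.0005
finger_force: 0.0
```

Force is zero and the lever is released at rest. I take the hand up and away, then check.

Request:
apply_moves:
  increments:
    - [[0, 0, 0, 0, 0, -0.3, 0], [0, 0, 0, 0, 0, -1, 0], [0, 0, 0, 0, 0, -1, 0], [0, 0, 0, 0, 0, -1, 0], [0, 0, 0, 0, 0, -1, 0]]

```text
time_s: 14.2
eef_pos: [0.4979, 0.0664, 0.255]
tcp_rot: [-3.142, 0.0, -2.98]
wrist_force: [-0.6, 0.4, -0.5]
opening: 0.0005
finger_force: 0.0
```

Request:
apply_moves:
  increments:
    - [[0, 0, 0, 0.5, 1, 0, 0], [0, 0, 0, 0.5, 1, 0, 0], [0, 0, 0, 0.5, 1, 0, 0], [0, 0, 0, 0.5, 1, 0, 0], [0, 0, 0, 0.5, 1, 0, 0]]

```text
time_s: 14.82
eef_pos: [0.4308, 0.1586, 0.2532]
tcp_rot: [3.141, -0.002, -2.979]
wrist_force: [0.2, 0.2, 1.1]
opening: 0.0003
finger_force: 0.0
```

Request:
apply_moves:
  increments:
    - [[0, 0, 0, 0.5, 1, 0, 0], [0, 0, 0, 0.5, 1, 0, 0], [0, 0, 0, 0.5, 1, 0, 0], [0, 0, 0, 0, 0, 0, 0], [0, 0, 0, 0, 0, 0, 0]]

```text
time_s: 15.45
eef_pos: [0.3931, 0.2115, 0.2536]
tcp_rot: [-3.141, -0.001, -2.98]
wrist_force: [-0.0, -0.5, 0.4]
opening: 0.0006
finger_force: 0.0
```

Run:
```python
from cell import *
import cv2,numpy as np
s=sense();print(s["time_s"],s["eef_pos"],s["wrist_force"])
a=camera("scene")["pixels"][60:260,150:350];b=camera("top")["pixels"][100:300,120:320]
cv2.imwrite("pics/c4.png",np.hstack([cv2.resize(a,(400,400)),cv2.resize(b,(400,400))])[:,:,::-1])
```

```text
15.45 [0.39309938 0.21152579 0.25364543] [-0.0314414  -0.48351938  0.35561196]
```

View pics/c4.png

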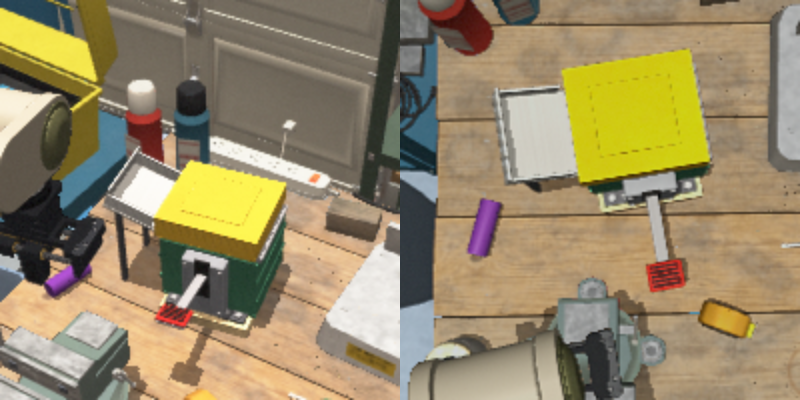

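The lid is shut, at top crop (638,118), the chute at (538,135) is empty, the lever is up at (665,275), and the hand is clear. Handing in.

```bash
python3 -c "
from cell import *
print(job_done())"
```

```text
the job is handed in; nothing more can be done
None
```

The job is handed in: I pressed the lever to its stop (peak reading about 13 N), the dowel left the chute (under the lid, so not directly seen in the bin), I eased the lever up over about 5 s until the lid was shut, and the hand is clear.

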